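# Find the clockwise freewheel, set its dial and kit it with the matching bracket

### The job

Of the two look-alike freewheel stands, one drives its dial when the handle is turned clockwise (seen from above) and spins loose anticlockwise; the other is the opposite hand. Turn the handles both ways to find the clockwise one, work its handle to and fro until the red stripe on its dial points at the yellow mark, then lay flat in that stand's tray the bracket from the bins that has the same shape as the sample on the black pad. Leave the other brackets in their bins and everything else on the bench where it is; the other stand's dial may end anywhere.

Things in the scene. Friction and masses are not known exactly. Their poses are not given: they have to be found in the camera images.
- stand_a: fixed grey stand, one of two look-alikes that swap places; one drives its dial clockwise, the other anticlockwise (not told which). Origin on the bench under the dial axis. Base 140 x 140 x 22 mm; white dial 108 mm across, top 34 mm high; above it the handle: 72 mm cap, top 56 mm high, and blue grip bar. Tray on its -x side; 34 mm high yellow mark between dial and tray
- grip_a (a point): on the axis of stand_a's handle, 82 mm above the bench, turning with the handle: the grip bar runs along this x axis, 66 mm long, 14 mm wide along y, from 56 to 94 mm above the bench. Pinch it across its width and twist about the vertical axis
- handle_a (a joint): stand_a's handle angle (rad), clockwise from above positive; stops at -0.7 and 0.7, starts within 0.4 of 0, stays where left. One way it carries the dial (about 0.15 N m), the other way it spins loose (about 0.03 N m). 16-tooth ratchet: after a loose return up to 0.4 rad of the drive stroke passes before it grips; then the dial turns with the handle
- dial_a (a joint): stand_a's dial angle (rad), clockwise from above positive; 0 (or a full turn on) when its red stripe points at the yellow mark. Starts between -2.3 and -1.5. The handle drives it one way only, nothing turns it back; friction holds it
- stand_a_tray (a point): centre of the inner floor of stand_a's tray, 4 mm above the bench, axes as the stand; tray 118 x 118 mm inside, walls 4 mm thick and 18 mm high over the bench, 136 mm from the dial's axis
- stand_b: fixed grey stand, one of two look-alikes that swap places; one drives its dial clockwise, the other anticlockwise (not told which). Origin on the bench under the dial axis. Base 140 x 140 x 22 mm; white dial 108 mm across, top 34 mm high; above it the handle: 72 mm cap, top 56 mm high, and blue grip bar. Tray on its -x side; 34 mm high yellow mark between dial and tray
- grip_b (a point): on the axis of stand_b's handle, 82 mm above the bench, turning with the handle: the grip bar runs along this x axis, 66 mm long, 14 mm wide along y, from 56 to 94 mm above the bench. Pinch it across its width and twist about the vertical axis
- handle_b (a joint): stand_b's handle angle (rad), clockwise from above positive; stops at -0.7 and 0.7, starts within 0.4 of 0, stays where left. One way it carries the dial (about 0.15 N m), the other way it spins loose (about 0.03 N m). 16-tooth ratchet: after a loose return up to 0.4 rad of the drive stroke passes before it grips; then the dial turns with the handle
- dial_b (a joint): stand_b's dial angle (rad), clockwise from above positive; 0 (or a full turn on) when its red stripe points at the yellow mark. Starts between -2.3 and -1.5. The handle drives it one way only, nothing turns it back; friction holds it
- stand_b_tray (a point): centre of the inner floor of stand_b's tray, 4 mm above the bench, axes as the stand; tray 118 x 118 mm inside, walls 4 mm thick and 18 mm high over the bench, 136 mm from the dial's axis
- part_angle: loose aluminium L-shaped angle bracket: stem along x with one arm at its +x end going to +y. Stem 80 x 16 mm, arms 16 mm wide to 32 mm from its centre line, all 16 mm thick, 90 g. Origin: mid stem underside; pinch there across y. Flat, any yaw, near the middle of one of three fixed open blue bins (varies which): 126 mm square, walls 4 mm thick, 28 mm high, floor 4 mm high
- part_tee: loose aluminium T-shaped bracket: stem along x with an arm to +y and an arm to -y at its +x end. Stem 80 x 16 mm, arms 16 mm wide to 32 mm from its centre line, all 16 mm thick, 90 g. Origin: mid stem underside; pinch there across y. Flat, any yaw, near the middle of one of three fixed open blue bins (varies which): 126 mm square, walls 4 mm thick, 28 mm high, floor 4 mm high
- part_channel: loose aluminium U-shaped channel bracket: stem along x with an arm to +y at each end. Stem 80 x 16 mm, arms 16 mm wide to 32 mm from its centre line, all 16 mm thick, 90 g. Origin: mid stem underside; pinch there across y. Flat, any yaw, near the middle of one of three fixed open blue bins (varies which): 126 mm square, walls 4 mm thick, 28 mm high, floor 4 mm high
- sample_angle: fixed yellow card, 110 x 100 x 3 mm, with a bracket of the same shape as part_angle fixed on it (top 19 mm above the bench). Only the card on the black pad is the sample asked for; the other two lie off it, near the right-hand bin. Origin under its centre
- sample_tee: fixed yellow card, 110 x 100 x 3 mm, with a bracket of the same shape as part_tee fixed on it (top 19 mm above the bench). Only the card on the black pad is the sample asked for; the other two lie off it, near the right-hand bin. Origin under its centre
- sample_channel: fixed yellow card, 110 x 100 x 3 mm, with a bracket of the same shape as part_channel fixed on it (top 19 mm above the bench). Only the card on the black pad is the sample asked for; the other two lie off it, near the right-hand bin. Origin under its centre
- pad_centre (a point): centre of the flat black pad (150 x 130 mm) on the bench beside the bins, where the sample card lies
- spool: bystander, loose, leave alone: orange wire spool standing, 68 mm across, 60 mm high; origin under its middle
- penpot: bystander, loose, leave alone: black pen pot, 60 mm across, 80 mm high, pens to 130 mm; origin under its middle
- driver: bystander, loose, leave alone: red-handled screwdriver lying on the bench; origin under its middle
- tape: bystander, loose, leave alone: yellow roll of tape lying flat, 90 mm across, 20 mm high; origin under its middle
- jar: bystander, loose, leave alone: clear jar, 60 mm across, 75 mm high; origin under its middle
Things that resemble listed ones, but are neither listed nor needed, are in the scene too. Leave any pink look-alike of the part_angle alone.

How it is judged:
By the outcome, as a careful person would: the job done as asked, in the order asked, and still so for the second after the job is handed in, with the robot touching nothing.
It also fails if it takes over 72 s, if anything falls off the work surface, if the arm or the gripper's body presses on something with over 40 N, if the wrist force passes 120 N, or if a joint passes its speed limit or range.

### The arm

A 6-joint arm with a two-finger parallel gripper is mounted at the origin on the work surface. World frame = base frame: x ahead of the robot, y to its left, z up, the work surface at z = 0. Lengths are in m, angles in rad, forces in N, time in s.
With the tool pointing down it reaches from about 0.425 to 0.95 m from the base axis. Payload 3.5 kg.
Tool frame: the origin (TCP) lies on the centre line of the jaws, within the pads' length; the fingertips stand 14 mm ahead of it and the grasp point (between the pads) lies 5 mm behind it (ctrl.finger_overhang is the distance from the TCP to the fingertips, in m); z points along the fingers, y is the line along which they close (so a half turn about z gives the same grasp; the last joint's range is limited). The gripper opens to 85 mm and grips with 20 to 120 N. Pads are 22 mm wide; open, the fingers measure 114 mm over their backs; the gripper's body (76 mm by 85 mm) begins 54 mm behind the grasp point. The pads swing forward as they close: fully open they stand 13 mm farther back than shut.
Start: joints at [1.031, 0.286, 1.577, -0, 1.279, -0.15], TCP at [0.256, 0.624, 0.245] pointing down, gripper open.
Joint ranges: [-2.77, 2.77], [-0.9, 2.22], [0.21, 2.48], [-1.53, 4.67], [0.24, 2.81], [-2.84, 2.84]. Speed limits (rad/s): [2.79, 2.79, 3.14, 3.14, 3.14, 3.14].

### API

Orientations are given as a unit quaternion [x, y, z, w].
In Python, from plant import ctrl gives the robot as it stands.
- The arm moves only by the tool send_rows, never from a script. Its argument "moves" is text: rows parted by semicolons, each of 7 numbers parted by spaces: the turn, a rotation vector about the tool's x, y, z in units of 360 degrees (1.0 is 360 degrees), then the shift along the tool's x, y, z in units of 20 cm (1.0 is 20 cm), then the gripper's target within -1 to 1 (fully open at 1, half-way at 0, shut at -1). A call has 1 to 12 rows; each row is the pose to reach, as a shift and turn from the pose commanded when the call began, along the tool's axes at that moment, turning the shorter way round; what a row does not reach only later rows make up. A row lasts 1/8 s, in which the tool goes at most 62.5 mm and 10.7 degrees, less where a joint would pass 70% of its speed; a pose out of reach is approached as far as the arm can. A call with a number of a shift or a turn outside -1 to 1 is refused whole. A call with a gripper value outside its range is refused whole. The fingers move at their own pace and stop on an object; "newtons" is the grip in N (left out, the last holds). Time passes only in rows, so rows that repeat a pose let the fingers close. It gives the time, the measured TCP pose, the force, the opening and the grip force at its end, in the units of the state.
- ctrl.get_state(): the state, without advancing time (a new reading comes with each control period).
- ctrl.read_camera(name): name is "side" or "top" or "wrist"; returns a dict with "image" (384x512x3 uint8, red, green, blue), "fovy" (degrees; the focal length in pixels is half the picture's height over the tangent of half this angle, whatever the lens; pixels are square), "cx", "cy" (the principal point, pixels), "extrinsics" (4x4, takes a point from camera to world coordinates). Camera axes: x right, y up, looking along -z (the intrinsics and any distortion apply to the point x, -y, -z); pixel columns grow to the right and rows downward; lengths in m; the calibration is good to about 2 mm. A picture is of the moment at which its call begins. There is no depth.
- ctrl.sign_off(): hands the job in; it is judged then, once.
The state is a dict: "time": time; "qpos": joint angles; "dq": joint speeds; "joint_efforts": joint torques, N m; "eef_pos": TCP position; "tcp_rot": TCP orientation; "contact_force": force on the tool from outside, world axes, zero at the start; "wrist_torque": the same for the moment, N m; "opening": opening from 0.0 (shut) to 1.0 (fully open); "finger_force": force on a finger pad.
Only numpy, scipy, OpenCV 4.12 (cv2) and the standard library are available. Lean on these libraries where they do the work, as an engineer would, in place of code of your own. Each camera call takes 0.05 s, during which the arm holds its last target. There are 200 camera calls.

## Working session

There is one attempt and no reset: what is moved stays moved. The work goes in short steps, Python scripts to look and compute and a tool call to move; the robot and the scene stay as the last step left them, time stands still between calls to the robot, and variables do not carry over. Pictures are saved under pics/ and viewed, at most 10 in all, crops included, and the job is handed in when it is done.

Besides the shell and the picture viewer there is one more tool, called after "Request:" in YAML: its name, and indented under it one key for each argument. send_rows: Moves the arm, as the interface text tells. Its arguments: {"type":"object","properties":{"moves":{"type":"string"},"newtons":{"type":"number"}},"required":["moves"]}

```bash
mkdir -p pics; ls; python3 - <<'E'
from plant import ctrl
import cv2,pickle
d={}
for n in ("top","side","wrist"):
    c=ctrl.read_camera(n); d[n]=c
    cv2.imwrite(f"pics/{n}0.png",c["image"][:,:,::-1]); print(n,{k:(v.round(3).tolist() if k=="extrinsics" else v) for k,v in c.items() if k!="image"})
pickle.dump(d,open("cam0.pkl","wb")); print(ctrl.get_state())
cv2.imwrite("pics/top0b.png",cv2.resize(d["top"]["image"][:,:,::-1],(800,600),interpolation=cv2.INTER_CUBIC))
E
```

```text
pics
top {'fovy': 46.430970633898575, 'cx': 254.56893165298746, 'cy': 197.80380401278256, 'extrinsics': [[0.008, 0.989, -0.145, 0.342], [-1.0, 0.006, -0.016, -0.008], [-0.015, 0.146, 0.989, 1.419], [0.0, 0.0, 0.0, 1.0]]}
side {'fovy': 51.25012889052412, 'cx': 247.10772018925795, 'cy': 197.95173164911697, 'extrinsics': [[0.762, 0.331, -0.556, -0.277], [-0.647, 0.411, -0.642, -0.93], [0.016, 0.849, 0.528, 0.865], [0.0, 0.0, 0.0, 1.0]]}
wrist {'fovy': 62.999519813997594, 'cx': 251.9876277302826, 'cy': 195.78254240811214, 'extrinsics': [[0.381, -0.882, -0.277, 0.184], [0.925, 0.363, 0.116, 0.653], [-0.002, -0.301, 0.954, 0.373], [0.0, 0.0, 0.0, 1.0]]}
{'time': 0.15, 'qpos': array([ 1.03098466e+00,  2.87000377e-01,  1.57785617e+00,  8.79430201e-06,
        1.27857969e+00, -1.49985223e-01]), 'dq': array([ 0.00111057, -0.00271976, -0.00528882,  0.00139452,  0.00060783,
       -0.00087753]), 'joint_efforts': array([ 1.53175908e-03, -4.06604004e+01, -2.93140501e+01, -1.16401320e-04,
        3.95326919e-03,  1.54357103e-06]), 'eef_pos': array([0.25622753, 0.62395196, 0.24423106]), 'tcp_rot': array([ 1.93682564e-01,  9.81063818e-01, -8.66080853e-04, -3.15619358e-04]), 'contact_force': array([-0.29825904, -0.49471502,  0.12388271]), 'wrist_torque': array([-0.05293029, -0.01000752, -0.00461759]), 'finger_force': 0.0, 'opening': 1.0011790168326076}
```

View pics/top0b.png

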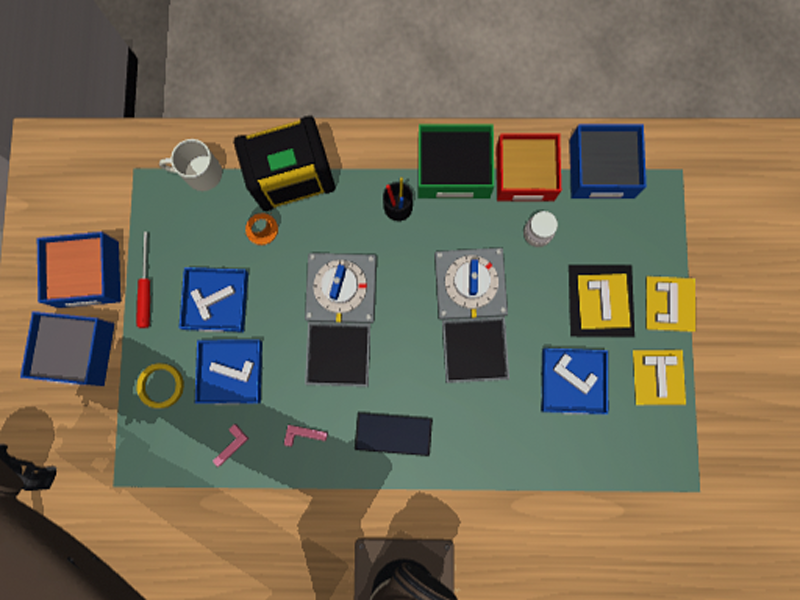

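View pics/side0.png

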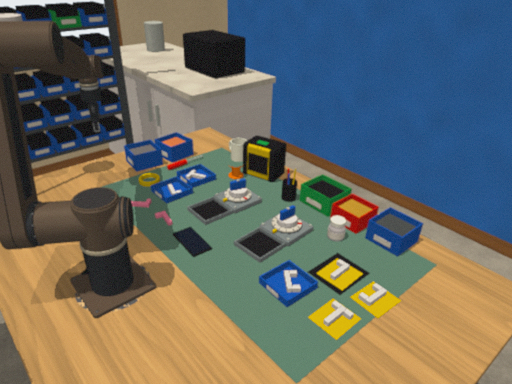

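```bash
cat > h.py <<'E'
import numpy as np,cv2
from scipy.spatial.transform import Rotation as R
def ray(c,px,z):
    f=c["image"].shape[0]/2/np.tan(np.radians(c["fovy"])/2); E=c["extrinsics"]
    px=np.atleast_2d(px).astype(float)
    d=np.c_[(px[:,0]-c["cx"])/f,-(px[:,1]-c["cy"])/f,-np.ones(len(px))]@E[:3,:3].T
    o=E[:3,3]; return (o+d*((z-o[2])/d[:,2])[:,None])[:,:2]
def proj(c,p):
    f=c["image"].shape[0]/2/np.tan(np.radians(c["fovy"])/2); E=c["extrinsics"]
    q=(np.atleast_2d(p)-E[:3,3])@E[:3,:3]; return np.c_[c["cx"]-f*q[:,0]/q[:,2],c["cy"]+f*q[:,1]/q[:,2]]
def masks(im):
    H=cv2.cvtColor(im,cv2.COLOR_RGB2HSV); h,s,v=[H[:,:,i].astype(int) for i in range(3)]
    return dict(blue=(h>100)&(h<130)&(s>120)&(v>60),white=(s<50)&(v>150),red=((h<8)|(h>172))&(s>110)&(v>90),yellow=(h>20)&(h<35)&(s>130)&(v>110))
def blobs(m,box=None,amin=8):
    m=m.astype(np.uint8)
    if box is not None:
        k=np.zeros_like(m); x0,y0,x1,y1=box; k[y0:y1,x0:x1]=1; m=m*k
    n,l,st,ce=cv2.connectedComponentsWithStats(m)
    return [(ce[i],st[i],np.argwhere(l==i)[:,::-1]) for i in range(1,n) if st[i,4]>=amin]
def axis(p):
    c=p.mean(0); w,v=np.linalg.eigh(np.cov((p-c).T)); return c,np.arctan2(v[1,1],v[0,1]),np.sqrt(w*12)
def go(pose_xyz,rotv_tool=None):
    "print shift in tool axes (units) from the measured pose"
E
python3 - <<'E'
import pickle; from h import *
d=pickle.load(open("cam0.pkl","rb")); c=d["top"]; im=c["image"]; M=masks(im)
def show(n,col,box,z,amin=8):
    for ce,st,p in blobs(M[col],box,amin):
        w=ray(c,p,z); cc,a,s=axis(w); print(n,col,ce.round(1),st[4],"xy",cc.round(4),"ang",round(np.degrees(a),1),"size",s.round(3), "bbox",w.min(0).round(3),w.max(0).round(3))
for n,b in (("L",(192,158,245,250)),("R",(276,156,328,250))):
    show(n,"blue",b,.094); show(n,"red",b,.034,4); show(n,"yellow",b,.034,4); show(n,"white",b,.034,200)
for n,b in (("binL1",(114,170,160,214)),("binL2",(124,215,170,260)),("binR",(345,220,392,266))):
    show(n,"white",b,.02,30); show(n,"blue",b,.028,100)
show("spool","red",(150,130,180,160),.06)
S=[im[165:225,365:450],im[165:265,110:175],im[215:270,340:395],im[155:250,190:330]]
cv2.imwrite("pics/m.png",np.vstack([np.hstack([cv2.resize(s,(400,300),interpolation=cv2.INTER_CUBIC) for s in S[i:i+2]]) for i in (0,2)])[:,:,::-1])
E
```

```text
L blue [217.3 173.4] 37 xy [0.6108 0.1267] ang 178.7 size [0.014 0.027] bbox [0.594 0.119] [0.624 0.134]
L blue [213.9 185.8] 49 xy [0.573  0.1361] ang 167.6 size [0.016 0.031] bbox [0.557 0.127] [0.591 0.145]
L red [231.7 182.2] 15 xy [0.595  0.0869] ang 94.9 size [0.008 0.02 ] bbox [0.592 0.08 ] [0.599 0.095]
L yellow [216.1 202.6] 17 xy [0.5298 0.1348] ang 177.2 size [0.009 0.019] bbox [0.522 0.132] [0.538 0.138]
L white [216.3 183.7] 645 xy [0.5902 0.1354] ang 65.9 size [0.091 0.098] bbox [0.541 0.083] [0.644 0.184]
R blue [302.9 177.1] 94 xy [ 0.601  -0.1315] ang 178.4 size [0.015 0.073] bbox [ 0.567 -0.138] [ 0.635 -0.126]
R red [312.5 169.8] 11 xy [ 0.636  -0.1676] ang 132.6 size [0.009 0.013] bbox [ 0.632 -0.172] [ 0.642 -0.163]
R yellow [302.9 200.2] 16 xy [ 0.5391 -0.1366] ang 173.6 size [0.009 0.018] bbox [ 0.53 -0.14] [ 0.546 -0.134]
R white [301.2 180.5] 682 xy [ 0.6018 -0.1317] ang 73.0 size [0.091 0.1  ] bbox [ 0.552 -0.184] [ 0.658 -0.081]
binL1 white [133.1 191.6] 184 xy [0.5658 0.4011] ang 116.7 size [0.046 0.082] bbox [0.529 0.354] [0.594 0.437]
binL1 blue [136.8 191. ] 1328 xy [0.5666 0.3874] ang -157.2 size [0.134 0.137] bbox [0.5   0.322] [0.631 0.457]
binL2 white [148.8 236.9] 156 xy [0.4223 0.345 ] ang 85.1 size [0.029 0.085] bbox [0.403 0.307] [0.441 0.392]
binL2 blue [145.7 237.1] 1435 xy [0.4213 0.3527] ang 175.2 size [0.13  0.135] bbox [0.359 0.287] [0.484 0.418]
binR white [367.3 239.9] 202 xy [ 0.4176 -0.3365] ang 52.6 size [0.038 0.093] bbox [ 0.384 -0.379] [ 0.458 -0.299]
binR blue [367.7 244. ] 1391 xy [ 0.4048 -0.3353] ang 150.7 size [0.13  0.135] bbox [ 0.344 -0.4  ] [ 0.47  -0.271]
```

View pics/m.png

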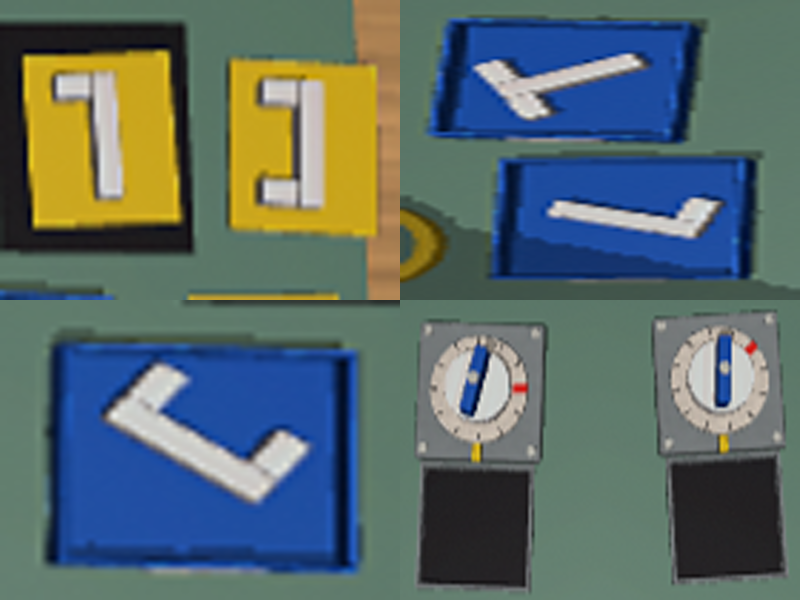

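The sample on the pad (native px ~385,192) is an L. Candidates are the white L in the lower-left bin (px 149,237), the two pink L's (147,285 and 195,278; to be left), the tee bin (133,192) and the channel bin (367,240). I choose the lower-left bin's L, and the crop confirms it. The left stand is tested first because it's nearest.

```bash
cat >> h.py <<'E'
def plan(x,y,z,yaw):
    "tool x axis at yaw (deg), tool down: units to send from the pose now"
    from plant import ctrl
    s=ctrl.get_state(); A=R.from_quat(s["tcp_rot"]); p=np.array(s["eef_pos"])
    c,n=np.cos(np.radians(yaw)),np.sin(np.radians(yaw))
    B=R.from_matrix(np.array([[c,n,0],[n,-c,0],[0,0,-1.]]))
    X=A.as_matrix()[:,0]; d=A.inv().apply(np.array([x,y,z])-p)
    print("t",round(s["time"],2),"p",p.round(4),"yaw",np.degrees(np.arctan2(X[1],X[0])).round(1),"f",np.round(s["contact_force"],1),"q6",round(s["qpos"][5],2))
    print("turn",((A.inv()*B).as_rotvec()/2/np.pi).round(4),"shift",(d/.2).round(3),"rows",round(np.linalg.norm(d)/.0625,1))
E
python3 -c "
from h import *
plan(.592,.1315,.18,166)"
```

```text
t 0.15 p [0.2562 0.624  0.2442] yaw 157.7 f [-0.3 -0.5  0.1] q6 -0.15
turn [-0.0003 -0.0001 -0.0232] shift [-2.489 -1.639  0.323] rows 9.6
```

Request:
send_rows:
  moves: "0 0 0 -0.98 -0.65 0 1;0 0 0 -0.98 -0.65 0 1;0 0 0 -0.98 -0.65 0 1;0 0 0 -0.98 -0.65 0 1"
  newtons: 60

```text
time: 0.65
eef_pos: [0.3892, 0.4275, 0.245]
tcp_rot: [0.194, 0.981, -0.0, -0.0]
contact_force: [0.9, -0.5, 0.7]
opening: 0.998
finger_force: 0.0
```

Request:
send_rows:
  moves: "0 0 0 -0.98 -0.65 0 1;0 0 0 -0.98 -0.65 0 1;0 0 0 -0.98 -0.65 0 1;0 0 0 -0.98 -0.65 0 1"

```text
time: 1.15
eef_pos: [0.5212, 0.2326, 0.2451]
tcp_rot: [0.194, 0.981, -0.0, -0.0]
contact_force: [-0.5, 0.3, -0.9]
opening: 0.996
finger_force: 0.0
```

Request:
send_rows:
  moves: "0 0 -0.023 -0.53 -0.34 0.32 1;0 0 -0.023 -0.53 -0.34 0.32 1;0 0 -0.023 -0.53 -0.34 0.32 1;0 0 -0.023 -0.53 -0.34 0.32 1"

```text
time: 1.65
eef_pos: [0.5922, 0.1313, 0.1804]
tcp_rot: [0.123, 0.992, 0.0, -0.001]
contact_force: [0.3, 0.0, 0.5]
opening: 0.999
finger_force: 0.0
```

```bash
python3 - <<'E'
from h import *; from plant import ctrl
c=ctrl.read_camera("wrist"); cv2.imwrite("pics/w1.png",c["image"][:,:,::-1])
M=masks(c["image"])
for k,z in (("blue",.094),("red",.034),("yellow",.034)):
  for ce,st,p in blobs(M[k],None,60):
    w=ray(c,p,z); a=axis(w); print(k,ce.round(),st[4],a[0].round(4),np.degrees(a[1]).round(1),a[2].round(3),w.min(0).round(3),w.max(0).round(3))
plan(.592,.1315,.077,166)
E
```

```text
blue [419.   5.] 441 [0.49   0.2604] 82.6 [0.006 0.027] [0.485 0.25 ] [0.493 0.281]
blue [479.  87.] 8523 [0.5481 0.294 ] 178.3 [0.039 0.098] [0.504 0.274] [0.601 0.315]
blue [254. 178.] 841 [0.5705 0.1375] 164.7 [0.013 0.034] [0.553 0.126] [0.591 0.146]
blue [253. 230.] 548 [0.6087 0.1274] 164.7 [0.013 0.026] [0.591 0.118] [0.623 0.138]
red [204. 198.] 141 [0.5917 0.0854] 92.8 [0.009 0.014] [0.587 0.079] [0.596 0.093]
yellow [237. 115.] 245 [0.5275 0.134 ] 178.0 [0.01  0.017] [0.519 0.129] [0.536 0.139]
yellow [422. 229.] 75 [0.6727 0.2776] 108.7 [0.007 0.035] [0.668 0.262] [0.682 0.296]
yellow [420. 302.] 211 [0.7546 0.2681] -143.9 [0.008 0.043] [0.741 0.254] [0.777 0.284]
yellow [343. 336.] 530 [0.7777 0.1839] 143.4 [0.023 0.047] [0.76 0.17] [0.813 0.203]
t 1.7 p [0.5922 0.1323 0.1815] yaw 165.9 f [-0.5  0.5 -0. ] q6 -1.27
turn [ 0.0001 -0.0001 -0.0002] shift [-0.    -0.004  0.522] rows 1.7
```

View pics/w1.png

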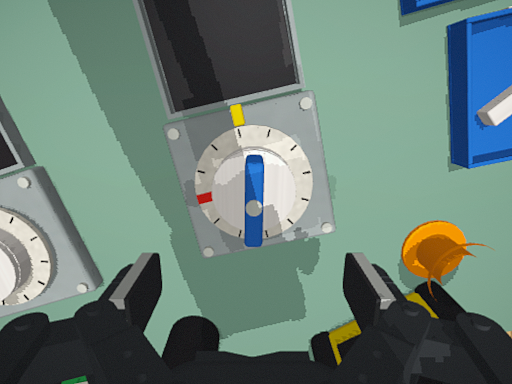

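The wrist view shows the handle bar centred between the jaws (bar px 254,200; red stripe 204,198; yellow mark 237,115). Next: descend, pinch and twist anticlockwise.

Request:
send_rows:
  moves: "0 0 -0.003 0.015 0 0.3 1;0 0 -0.003 0.015 0 0.522 1;0 0 -0.003 0.015 0 0.522 1;0 0 -0.003 0.015 0 0.522 -1;0 0 -0.003 0.015 0 0.522 -1;0 0 -0.003 0.015 0 0.522 -1;0 0 -0.003 0.015 0 0.522 -1;0 0 -0.003 0.015 0 0.522 -1"

```text
time: 2.7
eef_pos: [0.5902, 0.1329, 0.0783]
tcp_rot: [0.113, 0.994, 0.001, 0.001]
contact_force: [-1.5, 1.9, 5.8]
opening: 0.15
finger_force: 59.5
```

```bash
cat >> h.py <<'E'
def stripe(axis,tag=None,cam="wrist"):
    from plant import ctrl
    c=ctrl.read_camera(cam); M=masks(c["image"]); ax=np.array(axis); out={}
    if tag: cv2.imwrite(f"pics/{tag}.png",c["image"][:,:,::-1])
    for k in ("red","yellow"):
        for ce,st,p in blobs(M[k],None,10):
            w=ray(c,p,.034).mean(0); r=np.linalg.norm(w-ax)
            if .03<r<.075: out[k]=np.degrees(np.arctan2(*(w-ax)[::-1])); print(cam,k,ce.round(),st[4],w.round(4),"r",r.round(4),"ang",out[k].round(1))
    if len(out)==2: print("dial deg", (-(out["red"]-out["yellow"])+180)%360-180)
E
python3 -c "
from h import *
plan(.589,.132,.077,166)
stripe((.589,.132)); stripe((.589,.132),cam='top')"
```

```text
t 2.7 p [0.5902 0.1329 0.0783] yaw 167.0 f [-1.5  1.9  5.8] q6 -1.29
turn [0.0002 0.0002 0.0028] shift [ 0.005 -0.006  0.006] rows 0.0
wrist red [176. 251.] 262 [0.5918 0.0843] r 0.0477 ang -86.7
wrist yellow [229. 128.] 597 [0.5274 0.1341] r 0.0616 ang 178.1
dial deg -95.25605171262123
```

Request:
send_rows:
  moves: "0 0 -0.13 0 0 0 -1;0 0 -0.13 0 0 0 -1;0 0 -0.13 0 0 0 -1;0 0 -0.13 0 0 0 -1;0 0 -0.13 0 0 0 -1;0 0 -0.13 0 0 0 -1"

```text
time: 3.55
eef_pos: [0.5904, 0.1316, 0.0783]
tcp_rot: [-0.291, 0.957, -0.001, 0.001]
contact_force: [-1.0, -1.9, 6.3]
opening: 0.154
finger_force: 59.5
```

```bash
python3 -c "
from h import *
from plant import ctrl
plan(.589,.132,.077,166); print(ctrl.get_state()['wrist_torque'])
stripe((.589,.132),'w2'); stripe((.589,.132),cam='top')"
```

```text
t 3.55 p [0.5904 0.1316 0.0783] yaw -146.2 f [-1.  -1.9  6.3] q6 -2.11
turn [-0.0003  0.0002  0.1329] shift [0.005 0.006 0.006] rows 0.0
[-0.0978526   0.30480357  0.02096037]
wrist red [186. 195.] 415 [0.5919 0.0865] r 0.0456 ang -86.3
wrist yellow [317. 146.] 630 [0.5277 0.1324] r 0.0613 ang 179.6
dial deg -94.04245806449455
top red [232. 182.] 14 [0.5955 0.0864] r 0.0461 ang -81.9
```

Request:
send_rows:
  moves: "0 0 0.19 0 0 0 -1;0 0 0.19 0 0 0 -1;0 0 0.19 0 0 0 -1;0 0 0.19 0 0 0 -1;0 0 0.19 0 0 0 -1;0 0 0.19 0 0 0 -1;0 0 0.19 0 0 0 -1;0 0 0.19 0 0 0 -1"

```text
time: 4.65
eef_pos: [0.5905, 0.1334, 0.0782]
tcp_rot: [0.297, 0.955, 0.001, 0.001]
contact_force: [-0.7, 4.0, 5.5]
opening: 0.154
finger_force: 59.5
```

```bash
python3 -c "
from h import *
plan(.589,.132,.077,166)
stripe((.589,.132),'w3'); stripe((.589,.132),cam='top')"
```

```text
t 4.65 p [0.5905 0.1334 0.0782] yaw 145.5 f [-0.7  4.   5.5] q6 -0.91
turn [ 0.0004  0.0002 -0.0571] shift [ 0.002 -0.01   0.006] rows 0.0
wrist red [182. 202.] 412 [0.5512 0.1103] r 0.0436 ang -150.2
wrist yellow [190. 144.] 632 [0.5277 0.135 ] r 0.0614 ang 177.2
dial deg -32.62383604292347
```

The left stand's dial stayed put anticlockwise (−0.82 rad) and went with the handle clockwise by about 62°, so it's the clockwise stand. About 33° remain, so I return loose and then drive in small steps.

Request:
send_rows:
  moves: "0 0 -0.18 0 0 0 -1;0 0 -0.18 0 0 0 -1;0 0 -0.18 0 0 0 -1;0 0 -0.18 0 0 0 -1;0 0 -0.18 0 0 0 -1;0 0 -0.18 0 0 0 -1;0 0 -0.18 0 0 0 -1;0 0 -0.18 0 0 0 -1"

```text
time: 5.75
eef_pos: [0.5904, 0.1316, 0.0783]
tcp_rot: [-0.261, 0.965, -0.001, 0.0]
contact_force: [-0.8, -1.3, 6.0]
opening: 0.153
finger_force: 59.6
```

Request:
send_rows:
  moves: "0 0 0.075 0 0 0 -1;0 0 0.075 0 0 0 -1;0 0 0.075 0 0 0 -1;0 0 0.075 0 0 0 -1"

```text
time: 6.25
eef_pos: [0.5902, 0.1324, 0.0783]
tcp_rot: [-0.028, 1.0, -0.0, 0.001]
contact_force: [-1.7, 0.3, 6.8]
opening: 0.155
finger_force: 59.7
```

```bash
python3 -c "
from h import *
plan(.589,.132,.077,166)
stripe((.590,.1325),'w4'); stripe((.590,.1325),cam='top')"
```

```text
t 6.25 p [0.5902 0.1324 0.0783] yaw -176.8 f [-1.7  0.3  6.8] q6 -1.57
turn [0.     0.0002 0.0479] shift [ 0.006 -0.002  0.006] rows 0.0
wrist red [227. 163.] 449 [0.5488 0.1158] r 0.0444 ang -157.9
wrist yellow [261. 126.] 582 [0.5274 0.1336] r 0.0626 ang 179.0
dial deg -23.16054178345496
```

Request:
send_rows:
  moves: "0 0 0.047 0 0 0 -1;0 0 0.047 0 0 0 -1;0 0 0.047 0 0 0 -1"

```text
time: 6.72
eef_pos: [0.5902, 0.1329, 0.0783]
tcp_rot: [0.119, 0.993, 0.0, 0.001]
contact_force: [-1.4, 2.2, 7.2]
opening: 0.15
finger_force: 59.7
```

```bash
python3 -c "
from h import *
plan(.589,.132,.077,166)
stripe((.590,.1325),'w5')
im=cv2.imread('pics/w5.png')[80:280,130:380]; cv2.imwrite('pics/w5c.png',cv2.resize(im,(750,600),interpolation=cv2.INTER_CUBIC))"
```

```text
t 6.72 p [0.5902 0.1329 0.0783] yaw 166.3 f [-1.4  2.2  7.2] q6 -1.28
turn [0.0002 0.0002 0.0009] shift [ 0.005 -0.006  0.006] rows 0.0
wrist red [227. 163.] 450 [0.5459 0.1289] r 0.0442 ang -175.4
wrist yellow [227. 128.] 601 [0.5274 0.1341] r 0.0626 ang 178.5
dial deg -6.114145122412083
```

View pics/w5c.png

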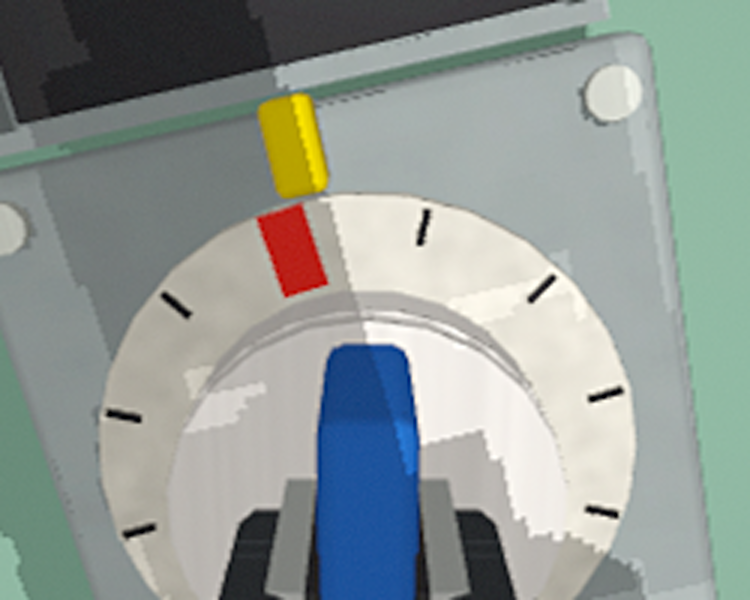

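Crop: red stripe (293,250) and yellow mark (290,145) about the dial centre (367,455), so about 6° are left.

Request:
send_rows:
  moves: "0 0 0.016 0 0 0 -1;0 0 0.016 0 0 0 -1"

```text
time: 7.02
eef_pos: [0.5902, 0.1331, 0.0782]
tcp_rot: [0.169, 0.986, 0.001, 0.001]
contact_force: [-0.6, 3.0, 6.1]
opening: 0.152
finger_force: 59.6
```

```bash
python3 -c "
from h import *
plan(.589,.132,.077,166)
stripe((.590,.1325),'w6')
im=cv2.imread('pics/w6.png')[80:280,130:380]; cv2.imwrite('pics/w6c.png',cv2.resize(im,(750,600),interpolation=cv2.INTER_CUBIC))"
```

```text
t 7.03 p [0.5902 0.1331 0.0782] yaw 160.6 f [-0.6  3.   6.1] q6 -1.18
turn [ 0.0002  0.0002 -0.0151] shift [ 0.004 -0.007  0.006] rows 0.0
wrist red [227. 163.] 443 [0.5458 0.1334] r 0.0442 ang 178.8
wrist yellow [217. 131.] 612 [0.5275 0.1344] r 0.0626 ang 178.3
dial deg -0.5044698296193246
```

View pics/w6c.png

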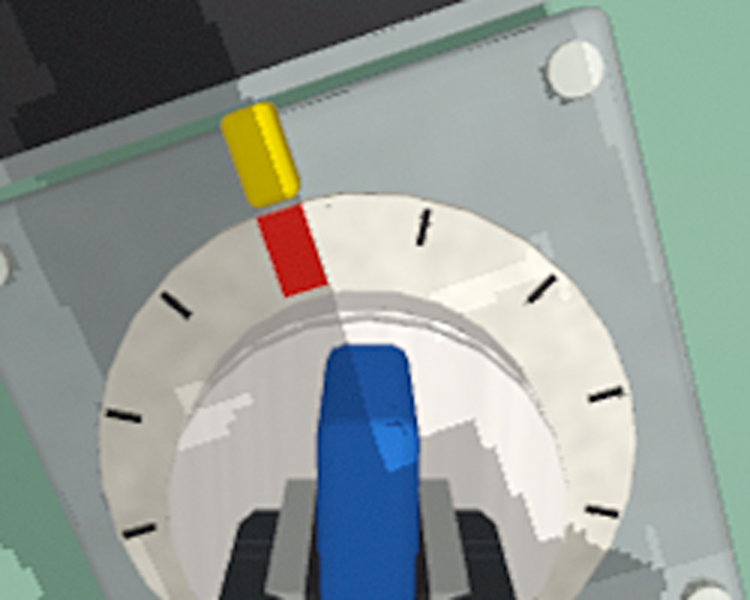

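The stripe lies in line with the mark (red 293,250; yellow 260,155 on the same radius), with the residual under 1°. Next: release, rise and go to the L bin.

Request:
send_rows:
  moves: "0 0 0 0 0 0 1;0 0 0 0 0 0 1;0 0 0 0 0 0 1;0 0 0 0 0 -0.3 1;0 0 0 0 0 -0.6 1;0 0 0 0 0 -0.75 1;0 0 0 0 0 -0.75 1"

```text
time: 7.95
eef_pos: [0.5913, 0.1324, 0.2306]
tcp_rot: [0.169, 0.986, 0.001, 0.003]
contact_force: [0.4, 0.7, -0.0]
opening: 0.998
finger_force: 0.0
```

```bash
python3 -c "
from h import *
plan(.43,.345,.22,68)
stripe((.590,.1325),'w7')"
```

```text
t 7.95 p [0.5913 0.1324 0.2306] yaw 160.5 f [ 0.4  0.7 -0. ] q6 -1.18
turn [0.0012 0.0005 0.2571] shift [1.115 0.733 0.047] rows 4.3
wrist red [238. 131.] 136 [0.5457 0.1334] r 0.0444 ang 178.8
wrist yellow [232. 113.] 178 [0.5274 0.134 ] r 0.0626 ang 178.6
dial deg -0.23435286898299523
```

Request:
send_rows:
  moves: "0 0 0.257 1 0.66 0.04 1;0 0 0.257 1 0.66 0.04 1;0 0 0.257 1 0.66 0.04 1;0 0 0.257 1 0.66 0.04 1;0 0 0.257 1 0.66 0.04 1;0 0 0.257 1 0.66 0.04 1;0 0 0.257 1 0.66 0.04 1;0 0 0.257 1 0.66 0.04 1;0 0 0.257 1 0.66 0.04 1;0 0 0.257 1 0.66 0.04 1"

```text
time: 9.25
eef_pos: [0.4438, 0.3229, 0.216]
tcp_rot: [0.828, 0.56, -0.002, -0.0]
contact_force: [0.1, -0.1, 0.5]
opening: 1.003
finger_force: 0.0
```

```bash
python3 - <<'E'
from h import *; from plant import ctrl
c=ctrl.read_camera("wrist"); cv2.imwrite("pics/w8.png",c["image"][:,:,::-1]); M=masks(c["image"])
for ce,st,p in blobs(M["white"],None,400):
    w=ray(c,p,.02); 
    if np.linalg.norm(w.mean(0)-[.422,.345])>.06: continue
    r=cv2.minAreaRect((w*1000).astype(np.float32)); print(ce.round(),st[4],w.mean(0).round(4),"rect",r, "corners",cv2.boxPoints(r).round(1).tolist())
plan(.43,.345,.22,68)
E
```

```text
[224. 158.] 1519 [0.4208 0.3471] rect ((429.72625732421875, 350.19293212890625), (80.04151153564453, 40.141807556152344), 72.4862060546875) corners [[398.5, 318.1000061035156], [436.79998779296875, 306.0], [460.8999938964844, 382.29998779296875], [422.6000061035156, 394.3999938964844]]
t 9.3 p [0.444  0.323  0.2165] yaw 68.2 f [0.2 0.3 0.2] q6 0.83
turn [-0.0004  0.0005  0.0005] shift [ 0.076 -0.106 -0.017] rows 0.4
```

View pics/w8.png

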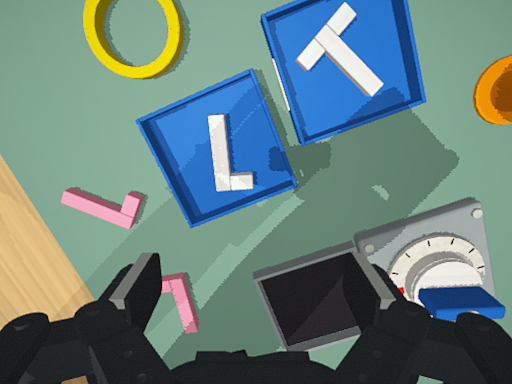

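The L lies in the middle bin of the view (px 224,158); the measured 80 x 40 mm box fits the angle bracket. Stem middle is (0.418, 0.354), yaw 72.5°.

```bash
python3 -c "
from h import *
plan(.4183,.3538,.0205,72.5)"
```

```text
t 9.3 p [0.444  0.323  0.2165] yaw 68.2 f [0.2 0.3 0.2] q6 0.83
turn [-0.0005  0.0005 -0.012 ] shift [ 0.098 -0.174  0.98 ] rows 3.2
```

Request:
send_rows:
  moves: "0 0 -0.012 0.098 -0.174 0.2 -0.1;0 0 -0.012 0.098 -0.174 0.5 -0.1;0 0 -0.012 0.098 -0.174 0.5 -0.1;0 0 -0.012 0.098 -0.174 0.7 -0.1;0 0 -0.012 0.098 -0.174 0.9 -0.1;0 0 -0.012 0.098 -0.174 0.97 -0.1;0 0 -0.012 0.098 -0.174 0.97 -0.1"

```text
time: 10.18
eef_pos: [0.4206, 0.3548, 0.0257]
tcp_rot: [0.807, 0.59, 0.0, 0.0]
contact_force: [0.6, 0.2, -0.4]
opening: 0.447
finger_force: 0.0
```

```bash
python3 -c "
from h import *
plan(.4183,.3538,.0205,72.5)
from plant import ctrl; c=ctrl.read_camera('wrist'); cv2.imwrite('pics/w9.png',c['image'][:,:,::-1])"
```

```text
t 10.18 p [0.4206 0.3548 0.0257] yaw 72.4 f [ 0.6  0.2 -0.4] q6 0.82
turn [ 0.     -0.     -0.0004] shift [-0.008 -0.01   0.026] rows 0.1
```

View pics/w9.png

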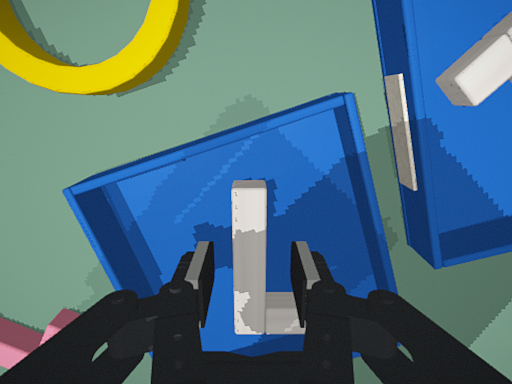

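The jaws straddle the stem evenly (fingers 205 and 300, stem 250). Next: down 4 mm, close, lift.

Request:
send_rows:
  moves: "0 0 0 -0.008 -0.01 0.022 -0.1;0 0 0 -0.008 -0.01 0.022 -1;0 0 0 -0.008 -0.01 0.022 -1;0 0 0 -0.008 -0.01 0.022 -1;0 0 0 -0.008 -0.01 0.022 -1;0 0 0 -0.008 -0.01 0.022 -1;0 0 0 -0.008 -0.01 -0.2 -1;0 0 0 -0.008 -0.01 -0.5 -1;0 0 0 -0.008 -0.01 -0.7 -1;0 0 0 -0.008 -0.01 -0.7 -1"

```text
time: 11.48
eef_pos: [0.4196, 0.355, 0.169]
tcp_rot: [0.807, 0.59, 0.004, 0.0]
contact_force: [0.5, 0.3, -1.2]
opening: 0.167
finger_force: 60.7
```

```bash
python3 - <<'E'
from h import *; import pickle
from plant import ctrl
c=pickle.load(open("cam0.pkl","rb"))["top"]; im=c["image"]; m=(im.max(2)<60)
for ce,st,p in blobs(m,(190,200,250,250),200):
    w=ray(c,p,.004); print(w.mean(0).round(4), cv2.minAreaRect((w*1000).astype(np.float32)))
yaw=np.radians(-1.5); print("from axis",.590-.136*np.cos(yaw),.1325-.136*np.sin(yaw))
c=ctrl.read_camera('wrist'); cv2.imwrite('pics/w10.png',c['image'][:,:,::-1])
plan(.454,.136,.1,90)
E
```

```text
[0.4575 0.1374] ((457.9094543457031, 137.4394989013672), (117.4394302368164, 114.90359497070312), 88.45243835449219)
from axis 0.4540466038033242 0.13606006496987075
t 11.53 p [0.4181 0.3541 0.1661] yaw 72.3 f [-0.5  0.5 -1.1] q6 0.83
turn [ 0.0004 -0.0003 -0.049 ] shift [-0.986  0.501  0.329] rows 3.7
```

View pics/w10.png

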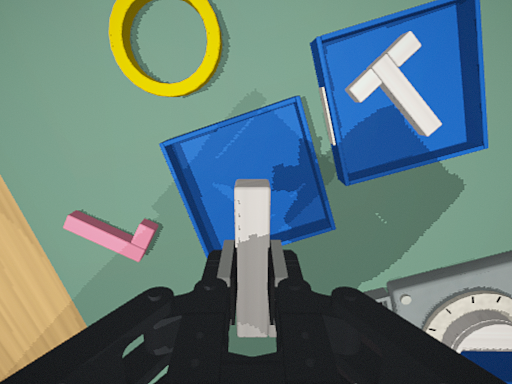

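The L is held by its stem (px 252,260), and the bin behind it is empty. Tray centre from the top view and the axis offset is about (0.455, 0.1365).

```bash
python3 -c "
from h import *
plan(.445,.137,.09,88.5)"
```

```text
t 11.53 p [0.4181 0.3541 0.1661] yaw 72.3 f [-0.5  0.5 -1.1] q6 0.83
turn [ 0.0004 -0.0003 -0.0449] shift [-0.995  0.457  0.379] rows 3.7
```

Request:
send_rows:
  moves: "0 0 -0.045 -0.99 0.457 0 -1;0 0 -0.045 -0.99 0.457 0 -1;0 0 -0.045 -0.99 0.457 0 -1;0 0 -0.045 -0.99 0.457 0 -1;0 0 -0.045 -0.99 0.457 0.2 -1;0 0 -0.045 -0.99 0.457 0.38 -1;0 0 -0.045 -0.99 0.457 0.38 -1"

```text
time: 12.4
eef_pos: [0.44, 0.1368, 0.0838]
tcp_rot: [0.716, 0.698, -0.005, -0.004]
contact_force: [-0.5, -0.2, -1.6]
opening: 0.168
finger_force: 60.5
```

```bash
python3 -c "
from h import *
plan(.445,.137,.0225,88.5)"
```

```text
t 12.4 p [0.44   0.1368 0.0838] yaw 88.5 f [-0.5 -0.2 -1.6] q6 0.11
turn [-0.002   0.0002  0.0001] shift [0.002 0.029 0.306] rows 1.0
```

Request:
send_rows:
  moves: "0 0 0 0 0.02 0.1 -1;0 0 0 0 0.02 0.22 -1;0 0 0 0 0.02 0.22 -1;0 0 0 0 0.02 0.22 -1"

```text
time: 12.9
eef_pos: [0.4493, 0.1375, 0.0459]
tcp_rot: [0.716, 0.698, 0.0, 0.0]
contact_force: [-0.0, 0.2, -0.6]
opening: 0.169
finger_force: 60.5
```

```bash
python3 -c "
from h import *
plan(.445,.137,.0225,88.5)"
```

```text
t 12.9 p [0.4493 0.1375 0.0459] yaw 88.6 f [-0.   0.2 -0.6] q6 0.11
turn [ 0.0002 -0.      0.0002] shift [-0.003 -0.021  0.117] rows 0.4
```

Request:
send_rows:
  moves: "0 0 0 0 -0.015 0.08 -1;0 0 0 0 -0.015 0.118 -1;0 0 0 0 -0.015 0.118 -1;0 0 0 0 -0.015 0.118 -1"

```text
time: 13.4
eef_pos: [0.4457, 0.1374, 0.0216]
tcp_rot: [0.716, 0.698, -0.0, -0.0]
contact_force: [-2.2, -0.1, 5.7]
opening: 0.169
finger_force: 61.3
```

Request:
send_rows:
  moves: "0 0 0 0 0 0 -0.3;0 0 0 0 0 0 -0.3;0 0 0 0 0 0 -0.3;0 0 0 0 0 -0.1 -0.3;0 0 0 0 0 -0.3 -0.3;0 0 0 0 0 -0.6 -0.3;0 0 0 0 0 -0.9 -0.3;0 0 0 0 0 -0.9 -0.3"

```text
time: 14.4
eef_pos: [0.4492, 0.1377, 0.2076]
tcp_rot: [0.716, 0.698, 0.005, 0.004]
contact_force: [0.2, 0.4, -0.3]
opening: 0.35
finger_force: 0.0
```

```bash
python3 - <<'E'
from h import *; from plant import ctrl
plan(.445,.137,.0225,88.5)
stripe((.590,.1325))
c=ctrl.read_camera("wrist"); t=ctrl.read_camera("top")["image"]; cv2.imwrite("pics/fin.png",np.hstack([cv2.resize(c["image"],(400,300)),cv2.resize(t[90:282,100:356],(400,300),interpolation=cv2.INTER_CUBIC)])[:,:,::-1])
M=masks(c["image"])
for ce,st,p in blobs(M["white"],None,400):
    w=ray(c,p,.02)
    if np.linalg.norm(w.mean(0)-[.455,.137])<.05: print(ce.round(),cv2.minAreaRect((w*1000).astype(np.float32)))
E
```

```text
t 14.4 p [0.4492 0.1377 0.2076] yaw 88.6 f [ 0.2  0.4 -0.3] q6 0.11
turn [ 0.002  -0.0002  0.0002] shift [-0.006 -0.033  0.925] rows 3.0
wrist red [347. 180.] 128 [0.5458 0.1334] r 0.0442 ang 178.9
wrist yellow [328. 178.] 200 [0.5263 0.1354] r 0.0638 ang 177.4
dial deg -1.4724719344097252
[254. 131.] ((454.1017761230469, 161.6463165283203), (75.31529235839844, 129.3605499267578), 88.46353912353516)
[254. 180.] ((456.9578857421875, 138.27784729003906), (80.08831024169922, 40.06500244140625), 88.7861099243164)
```

View pics/fin.png

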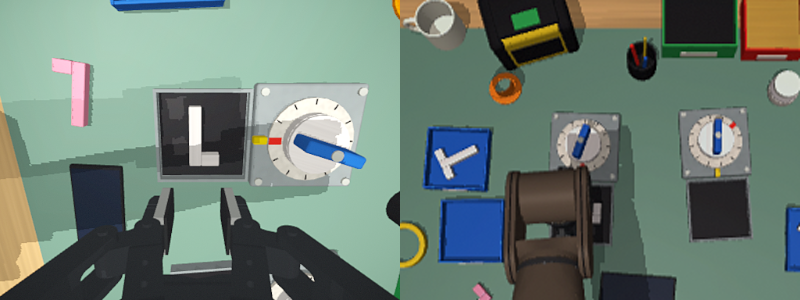

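The L lies flat in the left stand's tray (left-hand picture px 203,135; 80 x 40 mm at tray centre). The red stripe (275,141) meets the yellow mark (260,141), and everything else is in place.

```bash
python3 -c "
from plant import ctrl
print(ctrl.sign_off())"
```

```text
the job is handed in; nothing more can be done
None
```

The job is handed in: the left stand is the clockwise one, its red stripe points at the yellow mark to within about 1.5°, and the L bracket lies flat in its tray; I turned only that stand's handle both ways and took the other to be anticlockwise by elimination.

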